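# Find the bulged tablet with a straightedge

### The job

One of the two tablets on the mat has a bulged back. Lay the straightedge lengthwise along the middle of either tablet's back and let go, then press gently but firmly, for about a second each, first on its orange end and then on its plain end, to feel whether it rocks. Leave the straightedge lying there and stand the red marker upright on the back of whichever tablet is bulged, directly on the metal; leave everything else alone.

Things in the scene. Friction and masses are not known exactly. Their poses are not given: they have to be found in the camera images.
- straightedge: steel straightedge: bar 190 mm (its x) x 30 mm (its y) x 8 mm thick, 0.3 kg, balanced about its middle, with a black upright grip on the middle of its top, 50 mm (x) x 22 mm (y), from 8 to 44 mm above the bar's underside. Origin: centre of the bar's underside; z up. The last 36 mm of the top at the +x end are painted orange; the -x end is plain steel.
- orange_end (a point): point on top of the bar (8 mm above its underside), 78 mm from the middle, in the orange paint: a good place to press; 5 to 20 N is right
- plain_end (a point): the matching point on the plain end, 78 mm from the middle on the other side
- tablet_p: one of two look-alike tablets face down, stuck on a black soft pad: aluminium back 200 mm (its x) x 120 mm (its y). Origin: centre of the pad's underside, on the table; z up. One back is plane, 9 mm high; the other bulges: a flat crest 24 mm wide across its middle (along y) is as high, but it falls evenly to 5.4 mm at both short ends: a bar along x tips 0.04 rad when an end is pressed
- tablet_q: the other tablet, same size, axes and look as tablet_p. The plane one and the bulged one swap places from start to start; neither is marked, and a bar let go lies level on both, so only pressing shows it. The tablets do not shift or tilt, but their soft pads yield straight down, 1 mm per 15 N, 3 mm at most; more than 25 N on one of them dents it
- red_marker: red plastic marker standing upright, a cylinder 32 mm across and 34 mm tall, 50 g; origin: centre of its underside
- green_marker: the green marker, same shape and size as the red one; not needed
- screw_tray: blue plastic screw tray, 70 x 90 x 22 mm; leave alone
- screwdriver: small yellow screwdriver, 150 mm long, lying down; leave alone
- phone: phone with a dark green screen, 145 x 72 x 8 mm; leave alone
- flux_bottle: white flux bottle with red cap, 40 mm across, 100 mm tall; leave alone
- part_box: yellow box, 90 x 60 x 50 mm; leave alone
Mind the look-alikes: they are no part of the job. Leave any brown look-alike of the tablet_q alone. Of the things that look like the straightedge, take the one that is farthest to the robot's right at the start.

How it is judged:
On the way, in this order (a step that is already met when the one before it is completed fails the run):
1. the straightedge lies lengthwise on the middle of one tablet's back (centred within 25 mm along it and 35 mm across it, within 0.2 rad of its length), let go (((x of straightedge in the frame of tablet_p between -0.025 and 0.025 m and y of straightedge in the frame of tablet_p between -0.035 and 0.035 m and z of straightedge in the frame of tablet_p between 0.004 and 0.0145 m and angle between the x axis of straightedge and the x axis of tablet_p, either way round below 0.2 rad and angle between straightedge's own z axis and vertical below 0.12 rad) or (x of straightedge in the frame of tablet_q between -0.025 and 0.025 m and y of straightedge in the frame of tablet_q between -0.035 and 0.035 m and z of straightedge in the frame of tablet_q between 0.004 and 0.0145 m and angle between the x axis of straightedge and the x axis of tablet_q, either way round below 0.2 rad and angle between straightedge's own z axis and vertical below 0.12 rad)) and (contact force between straightedge and tablet_p above 0.8 N or contact force between straightedge and tablet_q above 0.8 N) and contact force between the fingers and straightedge below 0.1 N), for 0.3 s.
2. its orange end is pressed down with more than 4 N by the fingers for 0.5 s, the bar bearing on the tablet (((x of straightedge in the frame of tablet_p between -0.025 and 0.025 m and y of straightedge in the frame of tablet_p between -0.035 and 0.035 m and z of straightedge in the frame of tablet_p between 0.004 and 0.0145 m and angle between the x axis of straightedge and the x axis of tablet_p, either way round below 0.2 rad and angle between straightedge's own z axis and vertical below 0.12 rad) or (x of straightedge in the frame of tablet_q between -0.025 and 0.025 m and y of straightedge in the frame of tablet_q between -0.035 and 0.035 m and z of straightedge in the frame of tablet_q between 0.004 and 0.0145 m and angle between the x axis of straightedge and the x axis of tablet_q, either way round below 0.2 rad and angle between straightedge's own z axis and vertical below 0.12 rad)) and contact force between the fingers and straightedge above 4 N and (contact force between straightedge and tablet_p above 5 N or contact force between straightedge and tablet_q above 5 N) and x of the grasp point in the frame of straightedge above 0.045 m), for 0.5 s.
3. its plain end is pressed down with more than 4 N by the fingers for 0.5 s, the bar bearing on the tablet (((x of straightedge in the frame of tablet_p between -0.025 and 0.025 m and y of straightedge in the frame of tablet_p between -0.035 and 0.035 m and z of straightedge in the frame of tablet_p between 0.004 and 0.0145 m and angle between the x axis of straightedge and the x axis of tablet_p, either way round below 0.2 rad and angle between straightedge's own z axis and vertical below 0.12 rad) or (x of straightedge in the frame of tablet_q between -0.025 and 0.025 m and y of straightedge in the frame of tablet_q between -0.035 and 0.035 m and z of straightedge in the frame of tablet_q between 0.004 and 0.0145 m and angle between the x axis of straightedge and the x axis of tablet_q, either way round below 0.2 rad and angle between straightedge's own z axis and vertical below 0.12 rad)) and contact force between the fingers and straightedge above 4 N and (contact force between straightedge and tablet_p above 5 N or contact force between straightedge and tablet_q above 5 N) and x of the grasp point in the frame of straightedge below -0.045 m), for 0.5 s.
4. the red marker stands on the back of the bulged tablet, let go (x of red_marker in the frame of tablet_q between -0.095 and 0.095 m and y of red_marker in the frame of tablet_q between -0.055 and 0.055 m and z of red_marker in the frame of tablet_q between 0.004 and 0.0135 m and angle between red_marker's own z axis and vertical below 0.12 rad and contact force between the fingers and red_marker below 0.1 N), for 0.3 s.
At the end, for the whole second after the job is handed in: Red marker upright (0.12 rad), at rest and let go on the metal back of the bulged tablet (centre within 95 mm lengthwise, 55 mm crosswise of its middle); straightedge at rest lengthwise on the middle of one tablet (within 25 mm along, 35 mm across, 0.2 rad) (all of step 4 and ((x of straightedge in the frame of tablet_p between -0.025 and 0.025 m and y of straightedge in the frame of tablet_p between -0.035 and 0.035 m and z of straightedge in the frame of tablet_p between 0.004 and 0.0145 m and angle between the x axis of straightedge and the x axis of tablet_p, either way round below 0.2 rad and angle between straightedge's own z axis and vertical below 0.12 rad) or (x of straightedge in the frame of tablet_q between -0.025 and 0.025 m and y of straightedge in the frame of tablet_q between -0.035 and 0.035 m and z of straightedge in the frame of tablet_q between 0.004 and 0.0145 m and angle between the x axis of straightedge and the x axis of tablet_q, either way round below 0.2 rad and angle between straightedge's own z axis and vertical below 0.12 rad)) and linear speed of each of red_marker, straightedge below 0.02 m/s); the robot touches nothing.
It fails at once if a tablet is pushed with more than 25 N, by the straightedge or by the gripper (contact force between anything else and tablet_p above 25 N or contact force between anything else and tablet_q above 25 N).
It fails at once if a bystander (green marker, screw tray, screwdriver, phone, flux bottle, yellow box) is moved by more than 20 mm (distance of any of green_marker, screw_tray, screwdriver, phone, flux_bottle, part_box from where it was at the start of the episode above 0.02 m).
It also fails if it takes over 67 s, if anything falls off the work surface, if the arm or the gripper's body presses on something with over 40 N, if the wrist force passes 120 N, or if a joint passes its speed limit or range.

### The arm

A 7-joint arm with a two-finger parallel gripper is mounted at the origin on the work surface. World frame = base frame: x ahead of the robot, y to its left, z up, the work surface at z = 0. Lengths are in m, angles in rad, forces in N, time in s.
With the tool pointing down it reaches from about 0.4 to 0.875 m from the base axis. Payload 19.3 kg.
Tool frame: the origin (TCP) lies midway between the tips of the shut fingers; the grasp point (between the pads) lies 19 mm behind it (bot.pinch_z is the distance from the TCP to the grasp point, in m); z points along the fingers, y is the line along which they close (so a half turn about z gives the same grasp; the last joint's range is limited). The gripper opens to 85 mm and grips with 20 to 120 N. Pads are 22 mm wide; open, the fingers measure 114 mm over their backs; the gripper's body (76 mm by 85 mm) begins 54 mm behind the grasp point. The pads swing forward as they close: fully open they stand 13 mm farther back than shut.
Start: joints at [-1.294, 0.521, -0.036, 1.599, 0.021, 1.021, -0.113], TCP at [0.212, 0.588, 0.231] pointing down, gripper open.
Joint ranges: [-2.91, 2.91], [-0.3, 2.13], [-1.5, 1.42], [0.17, 2.43], [-1.26, 4.41], [0.16, 1.93], [-2.52, 2.52]. Speed limits (rad/s): [1.89, 1.89, 2.39, 2.39, 3.01, 3.01, 3.01].

### API

Orientations are given as [roll, pitch, yaw] about the fixed x, y, z axes, in that order (R = Rz(yaw) Ry(pitch) Rx(roll)).
In Python, from workcell import observe, viewer, bot gives the robot as it stands. The module is installed in compiled form; this text tells all that it offers.
- The arm moves only by the tool play_rows, never from a script. Its argument "motion" is a list of rows, each a list of 7 numbers: the shift along the tool's x, y, z in cm, then the turn, a rotation vector about the tool's x, y, z in rad, then the opening, from -1 (shut) to 1 (fully open), so that 0 is half open. A call has exactly 5 rows; each row is the pose to reach, as a shift and turn from the pose commanded when the call began, along the tool's axes at that moment; what a row does not reach only later rows make up. A row lasts 1/10 s, in which the tool goes at most 50 mm and 8.59 degrees, less where a joint would pass 70% of its speed; a pose out of reach is approached as far as the arm can. A call with a gripper value outside its range is refused whole. The fingers move at their own pace and stop on an object; "squeeze" is the grip in N (left out, the last holds). Time passes only in rows, so rows that repeat a pose let the fingers close, or fill a call up. It gives the time, the measured TCP pose, the force, the opening and the grip force at its end, in the units of the state.
- observe(): the state, without advancing time (a new reading comes with each control period).
- viewer.grab_frame(name): name is "side" or "top"; returns (picture, depth): 480x640x3 uint8, red, green, blue; 480x640 float32, m along the optical axis (not along the pixel's ray), 0 where there is no reading.
- viewer.camera_info(name): a dict with "fx", "fy", "cx", "cy" (pixels), "R" (3x3) and "t" (3): a world point X has camera coordinates R X + t. Camera axes: x right, y down, z forward; pixel columns grow to the right and rows downward; lengths in m; the calibration is good to about 2 mm. A picture is of the moment at which its call begins. camera_info takes no time and is no camera call.
- bot.job_done(): hands the job in; it is judged then, once.
The state is a dict: "clock": time; "qpos": joint angles; "qd": joint speeds; "joint_efforts": joint torques, N m; "position": TCP position; "tool_rot": TCP orientation; "force": force on the tool from outside, world axes, zero at the start; "moment": the same for the moment, N m; "grip_width": finger opening in m; "finger_force": force on a finger pad.
Only numpy, scipy, OpenCV 4.12 (cv2) and the standard library are available. Lean on these libraries where they do the work, as an engineer would, in place of code of your own. Each camera call takes 0.05 s, during which the arm holds its last target. There are 200 camera calls.

## Working session

There is one attempt and no reset: what is moved stays moved. The work goes in short steps, Python scripts to look and compute and a tool call to move; the robot and the scene stay as the last step left them, time stands still between calls to the robot, and variables do not carry over. Pictures are saved under pics/ and viewed, at most 10 in all, crops included, and the job is handed in when it is done.

Besides the shell and the picture viewer there is one more tool, called as a command line: name --pt "numbers of a row" for each row, then --argument value for the rest. play_rows: Moves the arm, as the interface text tells. Its arguments: {"type":"object","properties":{"motion":{"type":"array"},"squeeze":{"type":"number"}},"required":["motion"]}

```bash
mkdir -p pics
python3 - <<'E'
from workcell import observe, viewer, bot
import cv2, numpy as np
for n in ("top","side"):
    p,d=viewer.grab_frame(n); cv2.imwrite(f"pics/{n}0.png",p[:,:,::-1]); np.save(f"pics/{n}0.npy",d)
    print(n,viewer.camera_info(n))
s=observe(); print(s["position"],s["tool_rot"],s["clock"],s["force"],bot.pinch_z)
E
```

```text
top {'fx': 569.0456968206414, 'fy': 569.0456968206414, 'cx': 315.41766274613144, 'cy': 244.71365435594328, 'R': array([[-0.00224944, -0.9999529 ,  0.00944167],
       [-0.99727407,  0.00154687, -0.07377022],
       [ 0.07375214, -0.00958188, -0.99723057]]), 't': array([-1.40087724e-04,  5.15472472e-01,  1.82292552e+00])}
side {'fx': 533.2151662546842, 'fy': 533.2151662546842, 'cx': 322.6790692025338, 'cy': 236.8321537776644, 'R': array([[ 0.98971747, -0.14147164,  0.0210973 ],
       [-0.07042696, -0.61035785, -0.78898881],
       [ 0.12449644,  0.77939019, -0.61404525]]), 't': array([-0.54104193,  0.09513079,  1.34543324])}
[0.21237079 0.58749296 0.23075939] [-3.14052403e+00  6.37091716e-05  2.79479041e+00] 0.1 [ 0.70100758 -0.26639537  0.1712062 ] 0.0187
```

View pics/top0.png

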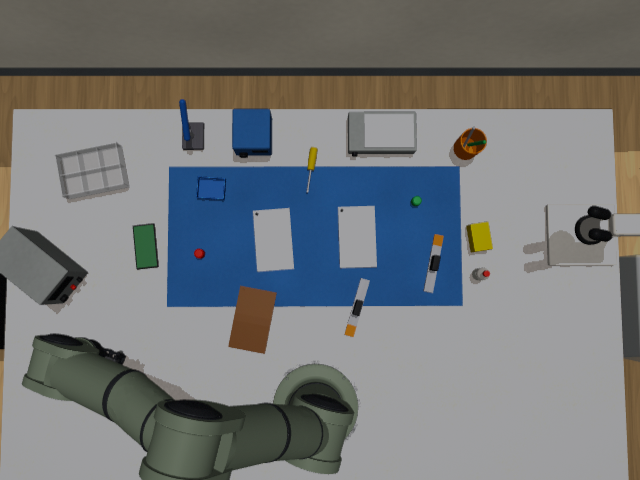

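View pics/side0.png

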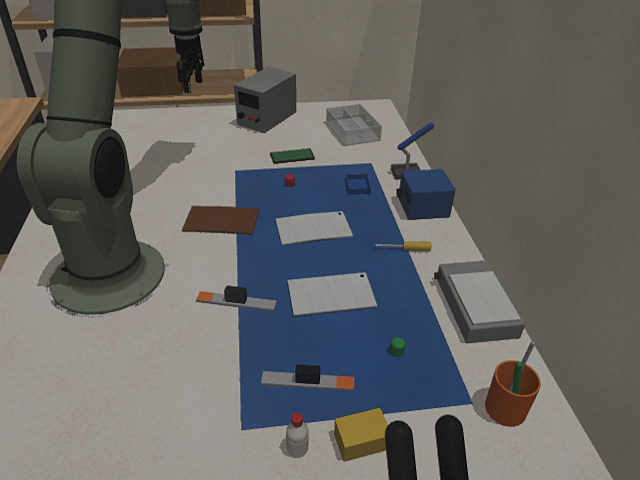

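The straightedge candidates in the top view are A at (434,264) and B at (357,308). The robot's right is −y, which is image right, so I choose A. The tablets are at (273,240) and (357,238). The brown look-alike at (252,320) stays untouched. The red marker is at (199,254).

```bash
cat > h.py <<'E'
import cv2, numpy as np
from workcell import observe, viewer, bot
def ray(n,uv,z):
    c=viewer.camera_info(n); R=np.array(c["R"]);t=np.array(c["t"]); C=-R.T@t
    d=R.T@np.array([(uv[0]-c["cx"])/c["fx"],(uv[1]-c["cy"])/c["fy"],1]); return C+d*(z-C[2])/d[2]
def proj(n,X):
    c=viewer.camera_info(n); k=np.array(c["R"])@np.array(X)+np.array(c["t"]); return np.array([c["fx"]*k[0]/k[2]+c["cx"],c["fy"]*k[1]/k[2]+c["cy"]])
def blobs(n,mask,z,amin=20,box=None):
    m=mask.astype(np.uint8)*255
    if box is not None:
        k=np.zeros_like(m);x0,y0,x1,y1=box;k[y0:y1,x0:x1]=1;m=m*k
    out=[]
    for c in cv2.findContours(m,cv2.RETR_EXTERNAL,cv2.CHAIN_APPROX_NONE)[0]:
        if cv2.contourArea(c)<amin: continue
        w=np.array([ray(n,p,z)[:2] for p in c[:,0].astype(float)])
        r=cv2.minAreaRect((w*1000).astype(np.float32))
        b=cv2.boxPoints(r); e=[b[1]-b[0],b[2]-b[1]]; e=max(e,key=np.linalg.norm)
        out.append((np.round(c[:,0].mean(0)),np.round(r[0],1),np.round(r[1],1),round(float(np.arctan2(e[1],e[0])),3)))
    return out
def masks(p):
    h=cv2.cvtColor(p,cv2.COLOR_RGB2HSV);H,S,V=[h[:,:,i].astype(int) for i in range(3)]
    return dict(white=(S<60)&(V>120),orange=(H>8)&(H<18)&(S>180)&(V>150),red=((H<6)|(H>174))&(S>150)&(V>80),dark=V<45,green=(H>50)&(H<80)&(S>120)&(V>60))
E
python3 - <<'E'
from h import *
for n in("top","side"):
    p=cv2.imread(f"pics/{n}0.png")[:,:,::-1].copy(); m=masks(p)
    B=dict(A=(420,230,446,296),tab=(240,190,390,285),red=(190,240,210,265)) if n=="top" else dict(A=(255,360,360,395),tab=(270,205,385,320),red=(280,170,300,190))
    print(n)
    print("bar",blobs(n,m["white"],.008,box=B["A"])); print("or",blobs(n,m["orange"],.008,box=B["A"]));print("grip",blobs(n,m["dark"],.044,box=B["A"]))
    print("tab",*blobs(n,m["white"],.009,300,box=B["tab"]),sep="\n"); print("red",blobs(n,m["red"],.034 if n=="top" else .017,box=B["red"]))
p=cv2.imread("pics/top0.png"); cv2.imwrite("pics/c1.png",cv2.resize(p[220:345,330:500],None,fx=4,fy=4))
E
```

```text
top
bar [(array([430., 281.]), array([ 398.4, -373.2]), array([29.3, 70.2]), -0.214), (array([436., 250.]), array([ 496.9, -393.9]), array([29.8, 34.5]), -0.167)]
or [(array([438., 240.]), array([ 531.7, -400.7]), array([27.5, 31.4]), -0.215)]
grip [(array([434., 263.]), array([ 454.9, -380.6]), array([25.7, 47.5]), -0.182)]
tab
(array([273., 239.]), array([534.4, 137.2]), array([199.5, 119.9]), 0.076)
(array([357., 236.]), array([ 543.3, -136.5]), array([200.7, 119.9]), 0.029)
red [(array([199., 253.]), array([488.4, 371.7]), array([27.4, 27. ]), 0.789)]
side
bar [(array([283., 381.]), array([ 411.3, -378.9]), array([24.9, 90.5]), -0.212)]
or [(array([345., 382.]), array([ 535., -404.]), array([25.8, 32.9]), -0.218)]
grip [(array([307., 374.]), array([ 456.9, -401.2]), array([43.8, 47.7]), -0.137)]
tab
(array([330., 293.]), array([ 547. , -139.1]), array([200.1, 120.6]), 0.028)
(array([313., 227.]), array([538., 133.]), array([199.4, 123.5]), 0.075)
red [(array([289., 177.]), array([493.8, 392.6]), array([30.5, 25.5]), 1.473)]
```

View pics/c1.png

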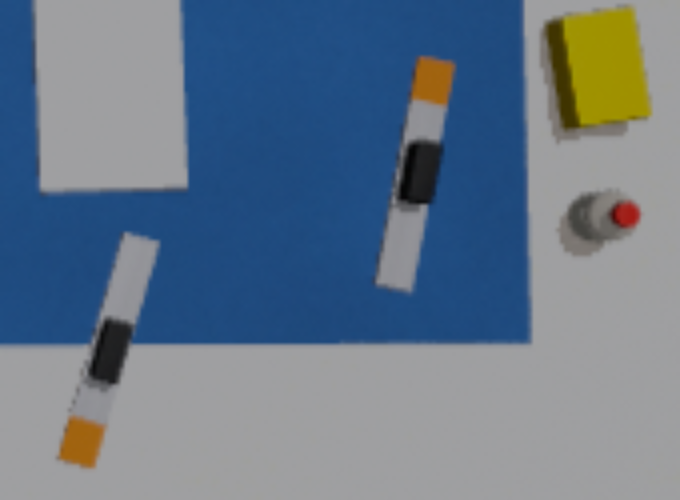

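Close-up: A has a steel bar with a black grip in the middle and the orange end facing away from the robot. In tablet-view pixels that is orange (437,240), grip (434,263) and plain end (430,290). Its centre is about (0.4575,−0.386) with yaw −0.214.

```bash
cat > g.py <<'E'
import sys
from h import *
from scipy.spatial.transform import Rotation as Ro
# usage: g.py x y z yaw -> shift (cm) & rotvec in tool axes
s=observe(); a=list(map(float,sys.argv[1:5]))
R=Ro.from_euler("xyz",s["tool_rot"]); T=Ro.from_euler("xyz",[np.pi,0,a[3]])
print("cm",np.round(R.inv().apply(np.array(a[:3])-s["position"])*100,2),"rot",np.round((R.inv()*T).as_rotvec(),3),"t",s["clock"],"F",np.round(s["force"],1),"w",s["grip_width"],"q",np.round(s["qpos"],2))
E
python3 g.py .5 .25 .23 2.928; python3 g.py .52 -0.1 .23 2.928; python3 g.py .4575 -.386 .16 2.928
```

```text
cm [-38.52 -21.96   0.1 ] rot [-0.001 -0.    -0.133] t 0.1 F [ 0.7 -0.3  0.2] w 0.08552520358783525 q [-1.29  0.52 -0.04  1.6   0.02  1.02 -0.11]
cm [-52.3  -54.2    0.14] rot [-0.001 -0.    -0.133] t 0.1 F [ 0.7 -0.3  0.2] w 0.08552520358783525 q [-1.29  0.52 -0.04  1.6   0.02  1.02 -0.11]
cm [-56.14 -83.21   7.17] rot [-0.001 -0.    -0.133] t 0.1 F [ 0.7 -0.3  0.2] w 0.08552520358783525 q [-1.29  0.52 -0.04  1.6   0.02  1.02 -0.11]
```

play_rows --pt "-4 -2.3 0 0 0 -0.03 1" --pt "-8 -4.6 0 0 0 -0.07 1" --pt "-12 -6.9 0 0 0 -0.1 1" --pt "-16 -9.2 0 0 0 -0.133 1" --pt "-20 -11.5 0 0 0 -0.133 1"

```text
clock: 0.6
position: [0.3623, 0.4099, 0.2312]
tool_rot: [-3.141, -0.0, 2.929]
force: [1.3, 0.3, -0.7]
grip_width: 0.0856
finger_force: 0.0
```

```bash
python3 g.py .5 .2 .23 2.928; python3 g.py .52 -0.1 .23 2.928
```

```text
cm [-17.89 -17.62   0.12] rot [-0.    -0.     0.001] t 0.6 F [ 1.3  0.3 -0.7] w 0.08559996957683977 q [-0.93  0.4  -0.03  1.81  0.02  0.94  0.39]
cm [-26.17 -46.52   0.13] rot [-0.    -0.     0.001] t 0.6 F [ 1.3  0.3 -0.7] w 0.08559996957683977 q [-0.93  0.4  -0.03  1.81  0.02  0.94  0.39]
```

play_rows --pt "-3.5 -3.5 0 0 0 0 1" --pt "-7 -7 0 0 0 0 1" --pt "-10.5 -10.5 0 0 0 0 1" --pt "-14 -14 0 0 0 0 1" --pt "-17.5 -17.5 0 0 0 0 1"

```text
clock: 1.1
position: [0.496, 0.2016, 0.2313]
tool_rot: [-3.142, -0.0, 2.928]
force: [0.8, 0.5, 0.4]
grip_width: 0.0853
finger_force: 0.0
```

play_rows --pt "-2 -4.5 0 0 0 0 1" --pt "-4 -9 0 0 0 0 1" --pt "-6 -13.5 0 0 0 0 1" --pt "-7 -18.3 0 0 0 0 1" --pt "-8 -23 0 0 0 0 1"

```text
clock: 1.6
position: [0.5243, -0.0403, 0.2311]
tool_rot: [-3.141, -0.0, 2.928]
force: [0.9, 0.8, 0.4]
grip_width: 0.0853
finger_force: 0.0
```

```bash
python3 g.py .4575 -.386 .16 2.928
```

```text
cm [ -0.81 -35.2    7.12] rot [-0. -0. -0.] t 1.6 F [0.9 0.8 0.4] w 0.08532483889690737 q [-0.12  0.37  0.11  1.87 -0.05  0.91  1.37]
```

play_rows --pt "0 -4.5 0 0 0 0 1" --pt "0 -9 1 0 0 0 1" --pt "-0.4 -13.5 2 0 0 0 1" --pt "-0.6 -18 3 0 0 0 1" --pt "-0.8 -22.5 4 0 0 0 1"

```text
clock: 2.1
position: [0.4841, -0.2615, 0.1908]
tool_rot: [3.142, -0.0, 2.928]
force: [0.7, 0.4, -0.2]
grip_width: 0.0853
finger_force: 0.0
```

play_rows --pt "0 -4.5 1 0 0 0 1" --pt "0 -9 2 0 0 0 1" --pt "0 -12.7 3 0 0 0 1" --pt "0 -12.7 3 0 0 0 1" --pt "0 -12.7 3 0 0 0 1"

```text
clock: 2.6
position: [0.4572, -0.3843, 0.1607]
tool_rot: [3.141, -0.001, 2.926]
force: [1.0, 0.7, 0.1]
grip_width: 0.0852
finger_force: 0.0
```

```bash
python3 g.py .4575 -.386 .015 2.928
```

```text
cm [-0.08 -0.17 14.57] rot [ 0.    -0.001 -0.002] t 2.6 F [1.  0.7 0.1] w 0.08523207642531984 q [ 0.48  0.57  0.17  1.75 -0.12  0.84  2.06]
```

play_rows --pt "-0.1 -0.2 4 0 0 0 1" --pt "-0.1 -0.2 8 0 0 0 1" --pt "-0.1 -0.2 11.5 0 0 0 1" --pt "-0.1 -0.2 13.5 0 0 0 1" --pt "-0.1 -0.2 14.5 0 0 0 1"

```text
clock: 3.1
position: [0.4585, -0.3842, 0.0147]
tool_rot: [3.14, -0.002, 2.93]
force: [0.2, 0.0, 0.2]
grip_width: 0.0852
finger_force: 0.0
```

play_rows --pt "0 0 0 0 0 0 -0.2" --pt "0 0 0 0 0 0 -1" --pt "0 0 0 0 0 0 -1" --pt "0 0 0 0 0 0 -1" --pt "0 0 0 0 0 0 -1" --squeeze 40

```text
clock: 3.6
position: [0.4588, -0.3863, 0.0173]
tool_rot: [-3.141, 0.001, 2.928]
force: [-0.8, 1.2, 9.9]
grip_width: 0.0213
finger_force: 41.5
```

play_rows --pt "0 0 0 0 0 0 -1" --pt "0 0 -1 0 0 0 -1" --pt "0 0 -2 0 0 0 -1" --pt "0 0 -4 0 0 0 -1" --pt "0 0 -6 0 0 0 -1"

```text
clock: 4.1
position: [0.4582, -0.3861, 0.0776]
tool_rot: [-3.142, -0.0, 2.928]
force: [0.6, 0.7, -2.3]
grip_width: 0.0214
finger_force: 39.8
```

```bash
python3 g.py .545 -.148 .075 3.17;python3 - <<'E'
from h import *
for n in("top","side"):
    p,d=viewer.grab_frame(n); cv2.imwrite(f"pics/{n}1.png",p[:,:,::-1])
p=cv2.imread("pics/side1.png"); cv2.imwrite("pics/c2.png",cv2.resize(p[250:480,180:480],None,fx=2,fy=2))
E
```

```text
cm [-3.43 25.11  0.26] rot [ 0.    -0.    -0.242] t 4.1 F [ 0.6  0.7 -2.3] w 0.02144743840627791 q [ 0.5   0.69  0.14  1.79 -0.14  0.68  2.08]
```

View pics/c2.png

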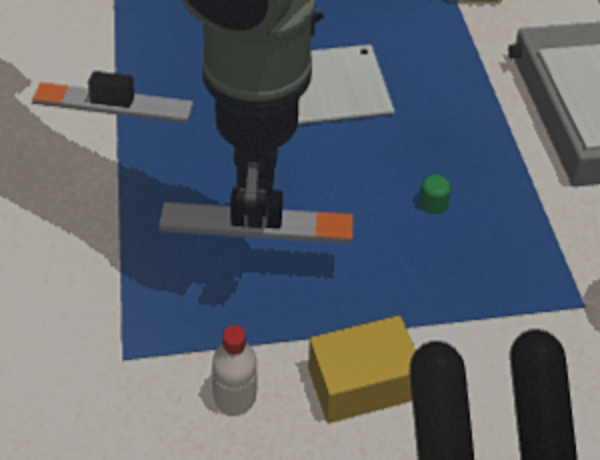

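The straightedge is lifted, gripped at its middle, with its orange end at about (350,362) in the side view. Next I carry it to the right-hand tablet.

play_rows --pt "-0.6 4 0 0 0 -0.05 -1" --pt "-1.2 8.5 0 0 0 -0.1 -1" --pt "-1.8 13 0 0 0 -0.15 -1" --pt "-2.4 17.5 0 0 0 -0.2 -1" --pt "-3 22 0 0 0 -0.242 -1"

```text
clock: 4.7
position: [0.5345, -0.1757, 0.076]
tool_rot: [3.141, -0.0, -3.112]
force: [1.2, 0.1, -4.3]
grip_width: 0.0214
finger_force: 40.2
```

```bash
python3 g.py .545 -.148 .030 3.17
```

```text
cm [-1.13  2.73  4.6 ] rot [ 0.    -0.     0.002] t 4.7 F [ 1.2  0.1 -4.3] w 0.021371269531942565 q [ 0.14  0.64  0.1   1.89 -0.1   0.62  1.9 ]
```

play_rows --pt "-1.1 2.7 1 0 0 0 -1" --pt "-1.1 2.7 2 0 0 0 -1" --pt "-1.1 2.7 3 0 0 0 -1" --pt "-1.1 2.7 4 0 0 0 -1" --pt "-1.1 2.7 4.4 0 0 0 -1"

```text
clock: 5.2
position: [0.5436, -0.1513, 0.031]
tool_rot: [-3.141, -0.002, -3.115]
force: [-0.9, -0.3, -3.4]
grip_width: 0.0213
finger_force: 40.3
```

```bash
python3 g.py .545 -.148 .0265 3.17
python3 - <<'E'
from h import *
n="side"
p,d=viewer.grab_frame(n); m=masks(p); cv2.imwrite("pics/s2.png",p[:,:,::-1])
print(proj(n,[.621,-.146,.017]));print(blobs(n,m["orange"],.02,box=(300,250,420,330)))
cv2.imwrite("pics/c3.png",cv2.resize(p[230:340,240:420,::-1],None,fx=4,fy=4))
E
```

```text
cm [-0.15  0.33  0.45] rot [-0.    -0.002 -0.002] t 5.2 F [-0.9 -0.3 -3.4] w 0.021297039808083194 q [ 0.1   0.72  0.09  1.9  -0.11  0.53  1.86]
[361.51938265 289.02176081]
[(array([362., 289.]), array([ 621.4, -148.9]), array([32., 25.]), 0.023)]
```

View pics/c3.png

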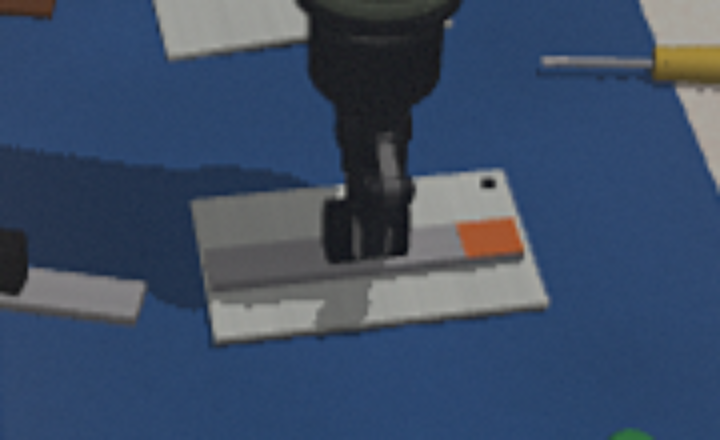

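The bar is hovering over the right tablet, well centred, with its orange end at side-view pixel (362,289). I lower it and let go.

play_rows --pt "0 0.1 0.1 0 0 0 -1" --pt "0 0.2 0.2 0 0 0 -1" --pt "0 0.2 0.3 0 0 0 -1" --pt "0 0.2 0.4 0 0 0 -1" --pt "0 0.2 0.4 0 0 0 -1"

```text
clock: 5.75
position: [0.5446, -0.1482, 0.0283]
tool_rot: [-3.142, 0.0, -3.113]
force: [1.1, 0.3, -3.1]
grip_width: 0.0213
finger_force: 40.3
```

play_rows --pt "0 0 0.1 0 0 0 -1" --pt "0 0 0.15 0 0 0 -1" --pt "0 0 0.2 0 0 0 -1" --pt "0 0 0.2 0 0 0 -1" --pt "0 0 0.2 0 0 0 -1"

```text
clock: 6.25
position: [0.5445, -0.1482, 0.0263]
tool_rot: [-3.142, -0.0, -3.113]
force: [0.5, 0.1, -2.7]
grip_width: 0.021
finger_force: 40.5
```

play_rows --pt "0 0 0.1 0 0 0 -1" --pt "0 0 0.1 0 0 0 -1" --pt "0 0 0.1 0 0 0 -1" --pt "0 0 0.1 0 0 0 -1" --pt "0 0 0.1 0 0 0 -1"

```text
clock: 6.75
position: [0.5446, -0.1483, 0.0256]
tool_rot: [-3.142, 0.0, -3.114]
force: [-3.2, 1.2, 7.5]
grip_width: 0.0213
finger_force: 41.8
```

play_rows --pt "0 0 -0.05 0 0 0 -1" --pt "0 0 -0.05 0 0 0 -0.3" --pt "0 0 -0.1 0 0 0 0" --pt "0 0 -0.1 0 0 0 0" --pt "0 0 -0.1 0 0 0 0"

```text
clock: 7.25
position: [0.5446, -0.1482, 0.0263]
tool_rot: [-3.142, 0.0, -3.113]
force: [-0.7, 0.4, 1.1]
grip_width: 0.0432
finger_force: 0.0
```

play_rows --pt "0 0 -1 0 0 0 0" --pt "0 0 -3 0 0 0 0" --pt "0 0 -5 0 0 0 0" --pt "0 0 -7 0 0 0 0" --pt "0 0 -7 0 0 0 -0.5"

```text
clock: 7.75
position: [0.5459, -0.1486, 0.0993]
tool_rot: [-3.141, 0.004, -3.114]
force: [0.5, 0.1, -0.4]
grip_width: 0.0293
finger_force: 0.0
```

```bash
python3 g.py .622 -.146 .10 3.17
python3 - <<'E'
from h import *
n="side"
p,d=viewer.grab_frame(n); m=masks(p); cv2.imwrite("pics/s3.png",p[:,:,::-1])
print(proj(n,[.622,-.146,.017]));print(blobs(n,m["orange"],.017,box=(300,250,420,330)),blobs(n,m["dark"],.044,box=(280,250,400,330)))
E
```

```text
cm [-7.62  0.04 -0.04] rot [-0.001  0.004 -0.   ] t 7.75 F [ 0.5  0.1 -0.4] w 0.029269858979933307 q [ 0.08  0.61  0.11  1.87 -0.1   0.66  1.85]
[361.92203217 288.9878406 ]
[(array([362., 289.]), array([ 622.6, -147.4]), array([32.2, 24.2]), 0.078)] [(array([331., 287.]), array([ 543.5, -159.2]), array([53.4, 50.7]), 0.027), (array([336., 259.]), array([572. , -65.1]), array([86. , 43.7]), 1.421)]
```

play_rows --pt "-4 0 0 0 0 0 -1" --pt "-7.7 0 0 0 0 0 -1" --pt "-7.7 0 3 0 0 0 -1" --pt "-7.7 0 5 0 0 0 -1" --pt "-7.7 0 6.5 0 0 0 -1"

```text
clock: 8.3
position: [0.6206, -0.1458, 0.0293]
tool_rot: [3.141, -0.002, -3.113]
force: [0.2, 0.5, -0.1]
grip_width: -0.0001
finger_force: 0.0
```

play_rows --pt "0 0 0.2 0 0 0 -1" --pt "0 0 0.4 0 0 0 -1" --pt "0 0 0.6 0 0 0 -1" --pt "0 0 0.8 0 0 0 -1" --pt "0 0 0.8 0 0 0 -1"

```text
clock: 8.8
position: [0.6217, -0.146, 0.0236]
tool_rot: [-3.142, 0.001, -3.113]
force: [0.0, -0.3, 0.8]
grip_width: -0.0001
finger_force: 0.0
```

```bash
python3 g.py .623 -.146 .017 3.17
```

```text
cm [-0.13 -0.    0.66] rot [-0.     0.001 -0.   ] t 8.8 F [ 0.  -0.3  0.8] w -6.618552826574617e-05 q [ 0.08  0.81  0.1   1.69 -0.12  0.64  1.83]
```

play_rows --pt "0 0 0.1 0 0 0 -1" --pt "0 0 0.2 0 0 0 -1" --pt "0 0 0.3 0 0 0 -1" --pt "0 0 0.4 0 0 0 -1" --pt "0 0 0.4 0 0 0 -1"

```text
clock: 9.3
position: [0.6214, -0.146, 0.0192]
tool_rot: [3.142, -0.0, -3.113]
force: [0.6, -0.1, -0.1]
grip_width: 0.0001
finger_force: 0.0
```

play_rows --pt "0 0 0.05 0 0 0 -1" --pt "0 0 0.1 0 0 0 -1" --pt "0 0 0.15 0 0 0 -1" --pt "0 0 0.2 0 0 0 -1" --pt "0 0 0.2 0 0 0 -1"

```text
clock: 9.8
position: [0.6215, -0.146, 0.0172]
tool_rot: [-3.142, -0.0, -3.113]
force: [-0.3, -0.6, -0.7]
grip_width: -0.0001
finger_force: 0.0
```

play_rows --pt "0 0 0.05 0 0 0 -1" --pt "0 0 0.1 0 0 0 -1" --pt "0 0 0.1 0 0 0 -1" --pt "0 0 0.1 0 0 0 -1" --pt "0 0 0.1 0 0 0 -1"

```text
clock: 10.3
position: [0.6215, -0.146, 0.0165]
tool_rot: [-3.142, 0.0, -3.113]
force: [-1.8, 0.6, 5.3]
grip_width: 0.0004
finger_force: 2.7
```

play_rows --pt "0 0 0.05 0 0 0 -1" --pt "0 0 0.1 0 0 0 -1" --pt "0 0 0.1 0 0 0 -1" --pt "0 0 0.1 0 0 0 -1" --pt "0 0 0.1 0 0 0 -1"

```text
clock: 10.8
position: [0.6216, -0.146, 0.016]
tool_rot: [-3.142, 0.0, -3.114]
force: [-4.6, -0.3, 13.5]
grip_width: -0.0002
finger_force: 6.5
```

```bash
cat > tilt.py <<'E'
from h import *
s=observe();print(s["position"],s["force"])
p,d=viewer.grab_frame("side"); m=masks(p)
import sys; cv2.imwrite(sys.argv[1],p[:,:,::-1])
mm=m["orange"].copy(); mm[:250]=0;mm[330:]=0;mm[:,:340]=0;mm[:,420:]=0
v,u=np.nonzero(mm); print(u.mean(),v.mean(),len(u))
E
python3 tilt.py pics/t1.png
```

```text
[ 0.62162452 -0.1460492   0.01600508] [-4.61030304 -0.33809943 13.48752014]
367.4166666666667 291.0833333333333 12
```

play_rows --pt "0 0 0 0 0 0 -1" --pt "0 0 0 0 0 0 -1" --pt "0 0 0 0 0 0 -1" --pt "0 0 0 0 0 0 -1" --pt "0 0 0 0 0 0 -1"

```text
clock: 11.35
position: [0.6216, -0.146, 0.016]
tool_rot: [3.142, 0.0, -3.114]
force: [-3.2, 1.6, 13.0]
grip_width: 0.0001
finger_force: 6.5
```

play_rows --pt "0 0 0 0 0 0 -1" --pt "0 0 0 0 0 0 -1" --pt "0 0 0 0 0 0 -1" --pt "0 0 -0.2 0 0 0 -1" --pt "0 0 -0.3 0 0 0 -1"

```text
clock: 11.85
position: [0.6216, -0.146, 0.0185]
tool_rot: [-3.142, 0.0, -3.113]
force: [-0.8, 0.3, -0.2]
grip_width: 0.0001
finger_force: 0.0
```

play_rows --pt "0 0 -1 0 0 0 -1" --pt "0 0 -3 0 0 0 -1" --pt "0 0 -6 0 0 0 -1" --pt "4 0 -7 0 0 0 -1" --pt "8 0 -7 0 0 0 -1"

```text
clock: 12.35
position: [0.5416, -0.1484, 0.0902]
tool_rot: [-3.141, 0.003, -3.113]
force: [0.1, -0.6, -1.3]
grip_width: 0.0001
finger_force: 0.0
```

```bash
python3 g.py .468 -.1505 .03 3.17; python3 tilt.py pics/t2.png
```

```text
cm [7.39 0.   6.  ] rot [-0.001  0.003  0.   ] t 12.35 F [ 0.1 -0.6 -1.3] w 0.00014072299277720777 q [ 0.09  0.62  0.11  1.89 -0.1   0.64  1.85]
[ 0.54163745 -0.14839554  0.09020293] [ 0.13312062 -0.63403535 -1.28335579]
362.26666666666665 289.25 60
```

play_rows --pt "4 0 0 0 0 0 -1" --pt "7.4 0 0 0 0 0 -1" --pt "7.4 0 3 0 0 0 -1" --pt "7.4 0 5.5 0 0 0 -1" --pt "7.4 0 6.5 0 0 0 -1"

```text
clock: 12.9
position: [0.467, -0.1502, 0.0222]
tool_rot: [3.141, -0.001, -3.114]
force: [0.4, 0.0, 0.5]
grip_width: 0.0003
finger_force: 0.0
```

play_rows --pt "0 0 0.15 0 0 0 -1" --pt "0 0 0.3 0 0 0 -1" --pt "0 0 0.45 0 0 0 -1" --pt "0 0 0.5 0 0 0 -1" --pt "0 0 0.5 0 0 0 -1"

```text
clock: 13.4
position: [0.4678, -0.1504, 0.0187]
tool_rot: [-3.141, 0.001, -3.113]
force: [0.5, 0.1, 1.1]
grip_width: 0.0003
finger_force: 0.0
```

play_rows --pt "0 0 0.05 0 0 0 -1" --pt "0 0 0.1 0 0 0 -1" --pt "0 0 0.15 0 0 0 -1" --pt "0 0 0.2 0 0 0 -1" --pt "0 0 0.2 0 0 0 -1"

```text
clock: 13.9
position: [0.4676, -0.1504, 0.0164]
tool_rot: [-3.142, 0.0, -3.113]
force: [-1.7, 0.7, 6.1]
grip_width: 0.0002
finger_force: 3.3
```

play_rows --pt "0 0 0.05 0 0 0 -1" --pt "0 0 0.1 0 0 0 -1" --pt "0 0 0.1 0 0 0 -1" --pt "0 0 0.1 0 0 0 -1" --pt "0 0 0.1 0 0 0 -1"

```text
clock: 14.4
position: [0.4676, -0.1504, 0.0158]
tool_rot: [-3.142, 0.0, -3.114]
force: [-4.1, 2.0, 15.2]
grip_width: -0.0002
finger_force: 7.7
```

Both ends go stiff at the same height (about 16.5 mm) with only the pad yielding, so this tablet is plane and the other one is bulged. I hold the press, then retreat.

play_rows --pt "0 0 0 0 0 0 -1" --pt "0 0 0 0 0 0 -1" --pt "0 0 0 0 0 0 -1" --pt "0 0 0 0 0 0 -1" --pt "0 0 0 0 0 0 -1"

```text
clock: 14.9
position: [0.4676, -0.1504, 0.0158]
tool_rot: [-3.142, 0.0, -3.114]
force: [-2.7, 0.9, 15.3]
grip_width: 0.0003
finger_force: 7.7
```

play_rows --pt "0 0 0 0 0 0 -1" --pt "0 0 0 0 0 0 -1" --pt "0 0 0 0 0 0 -1" --pt "0 0 -0.2 0 0 0 -1" --pt "0 0 -0.3 0 0 0 -1"

```text
clock: 15.4
position: [0.4676, -0.1504, 0.0184]
tool_rot: [-3.142, 0.0, -3.113]
force: [0.3, 0.6, -0.0]
grip_width: 0.0002
finger_force: 0.0
```

play_rows --pt "0 0 -1.5 0 0 0 -1" --pt "0 0 -5 0 0 0 -1" --pt "0 0 -9 0 0 0 -1" --pt "0 4 -13 0 0 0 -1" --pt "0 8 -14 0 0 0 -1"

```text
clock: 15.9
position: [0.4661, -0.071, 0.161]
tool_rot: [-3.141, 0.004, -3.117]
force: [0.3, 0.5, -1.1]
grip_width: -0.0001
finger_force: 0.0
```

```bash
python3 g.py .49 .15 .17 3.14; python3 g.py .49 .37 .12 3.14; python3 tilt.py pics/t3.png
python3 - <<'E'
from h import *
for n in("top","side"):
    p,d=viewer.grab_frame(n); h=cv2.cvtColor(p,cv2.COLOR_RGB2HSV).astype(int)
    m=((h[:,:,0]<8)|(h[:,:,0]>172))&(h[:,:,1]>120)&(h[:,:,2]>25)
    b=(185,235,215,270) if n=="top" else (275,165,305,195)
    k=np.zeros_like(m);k[b[1]:b[3],b[0]:b[2]]=1;m&=k
    v,u=np.nonzero(m);print(n,len(u),u.min(),u.max(),v.min(),v.max(),u.mean(),v.mean())
    for x,y in((.488,.372),(.49,.38),(.49,.36)): print(x,y,*[proj(n,[x,y,z]).round(1) for z in(0,.017,.034)])
    print("z.017 ray",ray(n,[u.mean(),v.mean()],.017), "z.034 top edge", ray(n,[u.mean(),v.min()],.034))
E
```

```text
cm [-2.93 22.04 -0.9 ] rot [-0.001  0.004  0.026] t 15.9 F [ 0.3  0.5 -1.1] w -0.00011176547403323573 q [-0.08  0.38  0.13  2.07 -0.08  0.69  1.7 ]
cm [-3.44 44.03  4.09] rot [-0.001  0.004  0.026] t 15.9 F [ 0.3  0.5 -1.1] w -0.00011176547403323573 q [-0.08  0.38  0.13  2.07 -0.08  0.69  1.7 ]
[ 0.46613914 -0.07101171  0.1610318 ] [ 0.28216701  0.50024194 -1.06323083]
362.2916666666667 289.375 48
top 77 194 204 249 257 198.85714285714286 253.07792207792207
0.488 0.372 [200.9 253.7] [199.9 253.4] [198.9 253.1]
0.49 0.38 [198.5 253.1] [197.5 252.8] [196.4 252.5]
0.49 0.36 [204.6 253.1] [203.7 252.8] [202.7 252.5]
z.017 ray [0.48910963 0.37551639 0.017     ] z.034 top edge [0.5011791  0.37236557 0.034     ]Traceback (most recent call last):
  File "<stdin>", line 7, in <module>
    return umr_minimum(a, axis, None, out, keepdims, initial, where)
ValueError: zero-size array to reduction operation minimum which has no identity
```

play_rows --pt "-0.6 4.5 0 0 0 0 1" --pt "-1.2 9 0 0 0 0 1" --pt "-1.8 13.5 0 0 0 0 1" --pt "-2.3 18 0 0 0 0 1" --pt "-2.8 22.5 0 0 0 0.026 1"

```text
clock: 16.55
position: [0.487, 0.1561, 0.1578]
tool_rot: [-3.141, -0.001, -3.141]
force: [0.5, -1.3, 0.1]
grip_width: 0.0723
finger_force: 0.0
```

play_rows --pt "-0.1 4.5 0 0 0 0 1" --pt "-0.1 9 1 0 0 0 1" --pt "-0.1 13.5 2 0 0 0 1" --pt "-0.1 18 3 0 0 0 1" --pt "-0.1 22 4 0 0 0 1"

```text
clock: 17.05
position: [0.4876, 0.3766, 0.117]
tool_rot: [-3.141, -0.001, -3.14]
force: [0.8, -0.1, -0.5]
grip_width: 0.0854
finger_force: 0.0
```

```bash
python3 g.py .489 .374 .005 3.1416
python3 - <<'E'
from h import *
p=cv2.imread("pics/side0.png")[:,:,::-1].copy(); h=cv2.cvtColor(p,cv2.COLOR_RGB2HSV).astype(int)
m=((h[:,:,0]<8)|(h[:,:,0]>172))&(h[:,:,1]>120)&(h[:,:,2]>25)
m[:165]=0;m[195:]=0;m[:,:275]=0;m[:,305:]=0
v,u=np.nonzero(m);print(len(u),u.min(),u.max(),v.min(),v.max(),u.mean(),v.mean())
for x,y in((.489,.374),(.492,.38)): print(x,y,*[proj("side",[x,y,z]).round(1) for z in(0,.017,.034)])
E
```

```text
cm [-0.15 -0.25 11.2 ] rot [-0.001 -0.001  0.002] t 17.05 F [ 0.8 -0.1 -0.5] w 0.08537060541053891 q [-0.81  0.65  0.09  1.72 -0.08  0.78  0.88]
114 285 294 174 186 289.43859649122805 180.08771929824562
0.489 0.374 [288.1 184.2] [288.  179.6] [287.9 175. ]
0.492 0.38 [288.9 183.1] [288.8 178.6] [288.7 174. ]
```

play_rows --pt "-0.3 -0.2 4 0 0 0 1" --pt "-0.3 -0.2 7 0 0 0 1" --pt "-0.3 -0.2 9.5 0 0 0 1" --pt "-0.3 -0.2 10.5 0 0 0 1" --pt "-0.3 -0.2 10.7 0 0 0 1"

```text
clock: 17.55
position: [0.4904, 0.3722, 0.01]
tool_rot: [-3.14, -0.002, -3.14]
force: [-0.1, 0.4, 0.6]
grip_width: 0.0854
finger_force: 0.0
```

play_rows --pt "0 0 0 0 0 0 0" --pt "0 0 0 0 0 0 -0.6" --pt "0 0 0 0 0 0 -0.6" --pt "0 0 0 0 0 0 -0.6" --pt "0 0 0 0 0 0 -0.6" --squeeze 25

```text
clock: 18.05
position: [0.4909, 0.3737, 0.0123]
tool_rot: [3.141, 0.001, -3.139]
force: [-0.7, -1.6, 8.4]
grip_width: 0.0305
finger_force: 24.3
```

play_rows --pt "0 0 0 0 0 0 -0.6" --pt "0 0 -1 0 0 0 -0.6" --pt "0 0 -2 0 0 0 -0.6" --pt "0 0 -4 0 0 0 -0.6" --pt "0 0 -5 0 0 0 -0.6"

```text
clock: 18.55
position: [0.4911, 0.3738, 0.0635]
tool_rot: [3.14, 0.002, -3.139]
force: [-0.1, 1.0, -0.7]
grip_width: 0.0307
finger_force: 25.2
```

```bash
python3 g.py .536 .135 .06 3.1416
```

```text
cm [ -4.44 -23.89   0.32] rot [0.001 0.002 0.002] t 18.55 F [-0.1  1.  -0.7] w 0.030713770580473365 q [-0.8   0.72  0.08  1.75 -0.08  0.67  0.9 ]
```

play_rows --pt "-0.9 -4.5 0 0 0 0 -0.6" --pt "-1.8 -9 0 0 0 0 -0.6" --pt "-2.7 -13.5 0 0 0 0 -0.6" --pt "-3.6 -18 0 0 0 0 -0.6" --pt "-4.4 -22.5 0 0 0 0 -0.6"

```text
clock: 19.05
position: [0.5354, 0.1467, 0.0619]
tool_rot: [3.141, 0.001, -3.139]
force: [0.4, -0.0, -0.2]
grip_width: 0.0309
finger_force: 25.3
```

play_rows --pt "0 -1.4 0.5 0 0 0 -0.6" --pt "0 -1.4 1 0 0 0 -0.6" --pt "0 -1.4 2 0 0 0 -0.6" --pt "0 -1.4 3 0 0 0 -0.6" --pt "0 -1.4 3.5 0 0 0 -0.6"

```text
clock: 19.55
position: [0.5343, 0.1357, 0.0249]
tool_rot: [-3.142, -0.001, -3.137]
force: [-0.3, 0.7, -0.6]
grip_width: 0.0315
finger_force: 25.3
```

```bash
python3 g.py .536 .135 .022 3.1416;python3 - <<'E'
from h import *
p,d=viewer.grab_frame("side"); cv2.imwrite("pics/c5.png",cv2.resize(p[150:300,230:430,::-1],None,fx=4,fy=4))
E
```

```text
cm [-0.17 -0.07  0.29] rot [-0.    -0.001  0.004] t 19.55 F [-0.3  0.7 -0.6] w 0.03145687849974674 q [-0.38  0.71  0.04  1.93 -0.05  0.5   1.26]
```

View pics/c5.png

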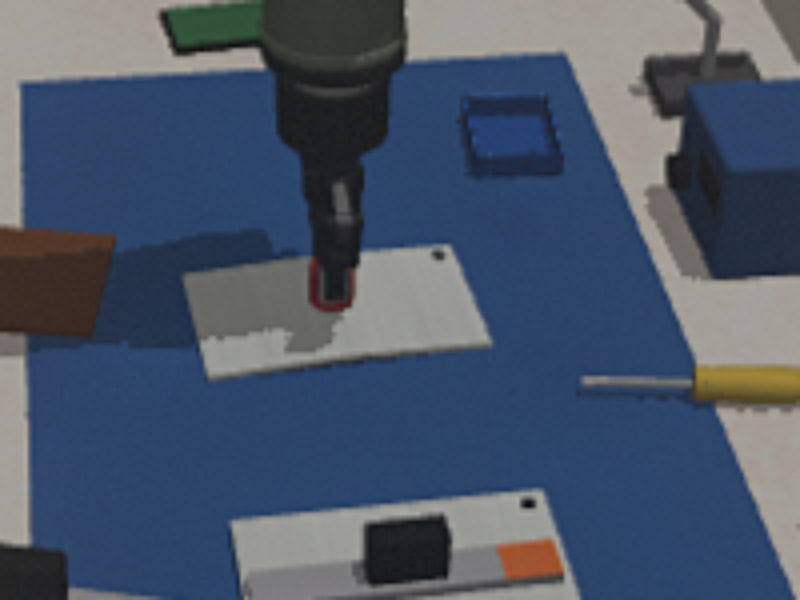

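The red marker is in the gripper just above the middle of the left tablet (crop pixel 332,288). The straightedge is undisturbed, with its orange end at crop (530,560). I lower the marker gently.

play_rows --pt "0 0 0.1 0 0 0 -0.6" --pt "0 0 0.2 0 0 0 -0.6" --pt "0 0 0.25 0 0 0 -0.6" --pt "0 0 0.25 0 0 0 -0.6" --pt "0 0 0.25 0 0 0 -0.6"

```text
clock: 20.1
position: [0.5351, 0.1344, 0.024]
tool_rot: [3.142, 0.0, -3.14]
force: [0.2, 0.0, -0.9]
grip_width: 0.0303
finger_force: 25.3
```

play_rows --pt "0 0 0.05 0 0 0 -0.6" --pt "0 0 0.1 0 0 0 -0.6" --pt "0 0 0.15 0 0 0 -0.6" --pt "0 0 0.2 0 0 0 -0.6" --pt "0 0 0.2 0 0 0 -0.6"

```text
clock: 20.6
position: [0.535, 0.1344, 0.0217]
tool_rot: [-3.142, -0.0, -3.139]
force: [0.1, -0.5, -0.9]
grip_width: 0.0308
finger_force: 25.3
```

play_rows --pt "0 0 0.05 0 0 0 -0.6" --pt "0 0 0.1 0 0 0 -0.6" --pt "0 0 0.1 0 0 0 -0.6" --pt "0 0 0.1 0 0 0 -0.6" --pt "0 0 0.1 0 0 0 -0.6"

```text
clock: 21.1
position: [0.5351, 0.1344, 0.0209]
tool_rot: [3.142, 0.0, -3.14]
force: [-2.1, -0.4, 5.1]
grip_width: 0.0304
finger_force: 25.8
```

Contact at 5 N. I let go and retreat upward.

play_rows --pt "0 0 -0.05 0 0 0 -0.6" --pt "0 0 -0.05 0 0 0 0" --pt "0 0 -0.05 0 0 0 0.5" --pt "0 0 -0.05 0 0 0 0.5" --pt "0 0 -0.05 0 0 0 0.5"

```text
clock: 21.6
position: [0.535, 0.1344, 0.0212]
tool_rot: [-3.142, -0.0, -3.139]
force: [0.2, -0.0, -0.6]
grip_width: 0.0639
finger_force: 0.0
```

play_rows --pt "0 0 -1 0 0 0 0.5" --pt "0 0 -4 0 0 0 0.5" --pt "0 0 -8 0 0 0 0.5" --pt "0 0 -12 0 0 0 0.5" --pt "0 0 -15 0 0 0 0.5"

```text
clock: 22.1
position: [0.5354, 0.1344, 0.1745]
tool_rot: [3.141, 0.002, -3.14]
force: [0.0, 0.4, -0.2]
grip_width: 0.0638
finger_force: 0.0
```

play_rows --pt "0 0 0 0 0 0 0.5" --pt "0 0 0 0 0 0 0.5" --pt "0 0 0 0 0 0 0.5" --pt "0 0 0 0 0 0 0.5" --pt "0 0 0 0 0 0 0.5"

```text
clock: 22.6
position: [0.5347, 0.1343, 0.1705]
tool_rot: [-3.141, -0.001, -3.139]
force: [-0.7, 0.1, -0.6]
grip_width: 0.064
finger_force: 0.0
```

Run:
```python
from h import *
p,d=viewer.grab_frame("side"); cv2.imwrite("pics/c6.png",cv2.resize(p[150:350,180:430,::-1],None,fx=3,fy=3))
```

```text
(no output)
```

View pics/c6.png

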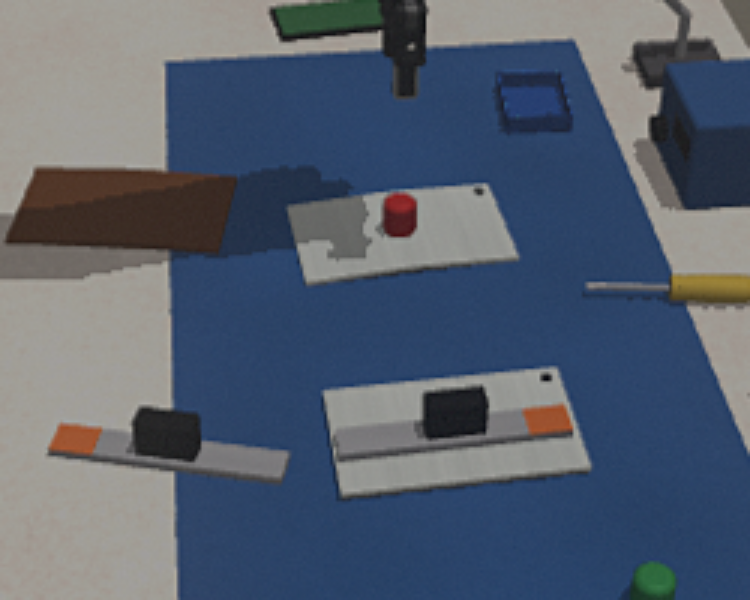

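The red marker stands upright on the left tablet (crop 400,215). The straightedge lies centred on the right tablet (crop 455,430), and the arm is clear.

```bash
python3 -c "
from workcell import bot
print(bot.job_done())"
```

```text
the job is handed in; nothing more can be done
None
```

I handed the job in at about 23 s, without seeing a verdict: neither end of the straightedge rocked on the right-hand tablet, so the left-hand one is bulged; the red marker stands upright on it, and the straightedge still lies on the right-hand one.

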